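Set out the hub puller's sleeves by height

ROBOT

A 7-joint arm with a two-finger parallel gripper is mounted at the origin on the work surface. World frame = base frame: x ahead of the robot, y to its left, z up, the work surface at z = 0. Lengths are in mm, angles in rad, forces in N, time in s.
With the tool pointing down it reaches from about 425 to 1025 mm from the base axis. Payload 3.6 kg.
Tool frame: the origin (TCP) lies midway between the tips of the shut fingers; the grasp point (between the pads) lies 19 mm behind it; z points along the fingers, y is the line along which they close (so a half turn about z gives the same grasp; the last joint's range is limited). The gripper opens to 85 mm and grips with 20 to 120 N. Pads are 22 mm wide; open, the fingers measure 114 mm over their backs; the gripper's body (76 mm by 85 mm) begins 54 mm behind the grasp point. The pads swing forward as they close: fully open they stand 13 mm farther back than shut.
Start: joints at [1.135, 0.591, 0.048, 1.609, -0.033, 0.943, -0.034], TCP at [243.01, -683.064, 231.302] pointing down, gripper open.
Joint ranges: [-2.69, 2.69], [-0.47, 2.24], [-1.27, 1.36], [0.19, 2.51], [-1.53, 4.68], [0.08, 2.07], [-3.09, 3.09]. Speed limits (rad/s): [2.57, 2.57, 3.14, 3.14, 3.14, 3.14, 3.14].

INTERFACE

Orientations are given as a unit quaternion [w, x, y, z].
In Python, from workcell import r gives the robot as it stands.
- The arm moves only by the shell command python3 -m creep 'ROWS' [FORCE]. ROWS is a JSON object of lists of equal length, an entry for each row: "xyz": the shift along the tool's x, y, z normalised to -1 to 1, where 1 is 0.4 m, a list of three; "turn": the turn, a rotation vector about the tool's x, y, z normalised to -1 to 1, where 1 is 45 degrees, a list of three; "claw": the finger opening in mm, from 0 to 85.4. A call has 1 to 5 rows; each row shifts and turns the commanded pose from where the row before left it, along the tool's axes as they then stand; what a row does not reach is not made up. A row lasts 1/10 s, in which the tool goes at most 50 mm and 8.59 degrees, less where a joint would pass 70% of its speed; a pose out of reach is approached as far as the arm can. A call with a number of a shift or a turn outside -1 to 1 is refused whole. A call with a gripper value outside its range is refused whole. The fingers move at their own pace and stop on an object; FORCE is the grip in N (left out, the last holds). Time passes only in rows, so rows that do not move let the fingers close. It gives the time, the measured TCP pose, the force, the opening and the grip force at its end, in the units of the state.
- r.get_obs(): the state, without advancing time (a new reading comes with each control period).
- r.get_image(name): name is "side" or "top"; returns a dict with "img" (480x640x3 uint8, red, green, blue), "mtx" (3x3 intrinsics, pixels), "dist" ([k1, k2, p1, p2, k3] as OpenCV has them; the pictures are not rectified), "T" (4x4, takes a point from camera to world coordinates). Camera axes: x right, y down, z forward; pixel columns grow to the right and rows downward; lengths in mm; the calibration is good to about 2 mm. A picture is of the moment at which its call begins. There is no depth.
- r.job_done(): hands the job in; it is judged then, once.
Trained networks look in the newest picture that a camera, given by its name, has taken for a name from the list of things; names that differ only in an ending like _2 or _b are one class to them, and where a whole thing is asked for, a point or a joint stands for the part that bears it (a point fixed in the world has none). Each returns a list of dicts, best first, with "score" (0 to 1); they miss things now and then, are a little off and sometimes report something else, mostly with a low value. They report only what shows in the picture. A call takes as long as a camera call. They do not tell look-alikes from the thing itself.
- r.boxes_of(thing, camera): "xyz" ([x, y, z] in mm, in world coordinates, good to about 4 mm: the middle of the surface that is visible of it).
The state is a dict: "clock": time; "qpos": joint angles; "qd": joint speeds; "tau": joint torques, N m; "tool_pos": TCP position; "ee_rot": TCP orientation; "contact_force": force on the tool from outside, world axes, zero at the start; "ft_torque": the same for the moment, N m; "grip_width": opening from 0.0 (shut) to 1.0 (fully open); "grip_force": force on a finger pad.
Only numpy, scipy, OpenCV 4.12 (cv2) and the standard library are available. Lean on these libraries where they do the work, as an engineer would, in place of code of your own. Each camera call takes 0.05 s, during which the arm holds its last target. There are 200 camera calls.

TASK

Lay out the rotor hub puller's four aluminium sleeves for the next shift: stand them upright on the grey rail, one centred on each black rubber pad, in order of height, with the shortest next to the steel post and the tallest farthest from it. Let go of them all, and leave the rotor lid where it lies.

Things in the scene. Friction and masses are not known exactly. Their poses are not given: they have to be found in the camera images.
- sleeve_34_mid (a point): Bare aluminium sleeve: a plain upright round tube 34 mm high, 50 mm outside diameter, open bore 28 mm, 124 g give or take 20%. It stands loose on the bench at the start. Point: on its axis, half-way up (17 mm above its underside); z is the tube's axis. Ranked by height the four sleeves are 34, 46, 58, 70 mm; their diameters do not follow that order.
- sleeve_46_mid (a point): Bare aluminium sleeve: a plain upright round tube 46 mm high, 38 mm outside diameter, open bore 20 mm, 102 g give or take 20%. It stands loose on the bench at the start. Point: on its axis, half-way up (23 mm above its underside); z is the tube's axis. Ranked by height the four sleeves are 34, 46, 58, 70 mm; their diameters do not follow that order.
- sleeve_58_mid (a point): Bare aluminium sleeve: a plain upright round tube 58 mm high, 56 mm outside diameter, open bore 34 mm, 244 g give or take 20%. It stands loose on the bench at the start. Point: on its axis, half-way up (29 mm above its underside); z is the tube's axis. Ranked by height the four sleeves are 34, 46, 58, 70 mm; their diameters do not follow that order.
- sleeve_70_mid (a point): Bare aluminium sleeve: a plain upright round tube 70 mm high, 44 mm outside diameter, open bore 24 mm, 202 g give or take 20%. It stands loose on the bench at the start. Point: on its axis, half-way up (35 mm above its underside); z is the tube's axis. Ranked by height the four sleeves are 34, 46, 58, 70 mm; their diameters do not follow that order.
- pad_a: Thin round black rubber pad, 62 mm across, 2 mm thick, fixed on top of the grey rail (rail 450 x 90 mm, 18 mm high, so the pad's top is 20 mm above the bench). Four such pads lie in one straight row along the rail, 85 mm apart; the letters say nothing of their order in the row. Origin: centre of the pad's underside, 18 mm above the bench; y is along the rail, x across it.
- pad_b: Thin round black rubber pad, 62 mm across, 2 mm thick, fixed on top of the grey rail (rail 450 x 90 mm, 18 mm high, so the pad's top is 20 mm above the bench). Four such pads lie in one straight row along the rail, 85 mm apart; the letters say nothing of their order in the row. Origin: centre of the pad's underside, 18 mm above the bench; y is along the rail, x across it.
- pad_c: Thin round black rubber pad, 62 mm across, 2 mm thick, fixed on top of the grey rail (rail 450 x 90 mm, 18 mm high, so the pad's top is 20 mm above the bench). Four such pads lie in one straight row along the rail, 85 mm apart; the letters say nothing of their order in the row. Origin: centre of the pad's underside, 18 mm above the bench; y is along the rail, x across it.
- pad_d: Thin round black rubber pad, 62 mm across, 2 mm thick, fixed on top of the grey rail (rail 450 x 90 mm, 18 mm high, so the pad's top is 20 mm above the bench). Four such pads lie in one straight row along the rail, 85 mm apart; the letters say nothing of their order in the row. Origin: centre of the pad's underside, 18 mm above the bench; y is along the rail, x across it.
- post: Fixed bare steel post, 16 mm diameter, 50 mm high, upright on the rail near one of its two ends (either one), in line with the pads and 72.5 mm from the nearest pad's centre. The other end has only a low 4 mm screw head. Origin: centre of the post's foot, 18 mm above the bench; y is along the rail.
- rotor_lid: Loose pitted aluminium rotor lid, a round dish 130 mm across and 14 mm high with a black knob to 36 mm high at its middle, lying on the bench on the robot's side of the sleeves; not to be moved. Origin: centre of its underside.
There are look-alikes about, which are no part of the job. Leave any green look-alike of the part that bears sleeve_46_mid alone.

How it is judged:
By the outcome, as a careful person would: the job done as asked, in the order asked, and still so for the second after the job is handed in, with the robot touching nothing.
It also fails if it takes over 88 s, if anything falls off the work surface, if the arm or the gripper's body presses on something with over 40 N, if the wrist force passes 120 N, or if a joint passes its speed limit or range.

## Working session

There is one attempt and no reset: what is moved stays moved. The work goes in short steps, Python scripts to look and compute and a shell command to move; the robot and the scene stay as the last step left them, time stands still between calls to the robot, and variables do not carry over. Pictures are saved under pics/ and viewed, at most 14 in all, crops included, and the job is handed in when it is done.

```bash
mkdir -p pics; ls; cat > h.py <<'E'
from workcell import r
import numpy as np, cv2
def snap(c,name=None):
    d=r.get_image(c)
    if name: cv2.imwrite('pics/'+name,np.array(d['img'])[:,:,::-1])
    return d
def px2w(d,uv,z):
    p=cv2.undistortPoints(np.array(uv,float).reshape(-1,1,2),np.array(d['mtx'],float),np.array(d['dist'],float)).reshape(-1,2)
    T=np.array(d['T'],float); v=np.c_[p,np.ones(len(p))]@T[:3,:3].T; o=T[:3,3]
    return o+v*((z-o[2])/v[:,2])[:,None]
E
python3 - <<'E'
from h import *
for c in('top','side'):
    d=snap(c,c+'1.png'); print(c,np.round(d['T'],2).tolist())
    for t in['sleeve_34_mid','sleeve_46_mid','sleeve_58_mid','sleeve_70_mid','pad_a','post','rotor_lid']:
        print(t,[(round(q['score'],2),np.round(q['xyz']).tolist()) for q in r.boxes_of(t,c)])
o=r.get_obs();print(o['clock'],o['tool_pos'],o['ee_rot'],o['grip_width'])
E
```

```text
pics
top [[-0.02, -0.98, 0.2, 299.57], [-1.0, 0.02, -0.01, 13.43], [0.0, -0.2, -0.98, 1061.2], [0.0, 0.0, 0.0, 1.0]]
sleeve_34_mid [(0.6, [488.0, 369.0, 35.0])]
sleeve_46_mid [(0.52, [454.0, -79.0, 41.0]), (0.48, [382.0, -143.0, 46.0])]
sleeve_58_mid [(0.77, [465.0, -374.0, 52.0])]
sleeve_70_mid [(0.78, [452.0, 100.0, 72.0])]
pad_a [(0.84, [633.0, -15.0, 22.0]), (0.74, [626.0, 159.0, 24.0]), (0.73, [619.0, 227.0, 46.0]), (0.69, [631.0, -98.0, 19.0]), (0.63, [627.0, 69.0, 18.0]), (0.33, [450.0, 98.0, 73.0])]
post [(0.45, [623.0, 226.0, 44.0])]
rotor_lid [(0.55, [322.0, -265.0, 8.0])]
side [[-0.78, -0.42, 0.47, 66.99], [-0.63, 0.54, -0.56, 547.16], [-0.02, -0.73, -0.68, 697.43], [0.0, 0.0, 0.0, 1.0]]
sleeve_34_mid [(0.57, [480.0, 374.0, 27.0])]
sleeve_46_mid [(0.64, [444.0, -72.0, 38.0]), (0.58, [378.0, -129.0, 36.0])]
sleeve_58_mid [(0.83, [458.0, -361.0, 42.0])]
sleeve_70_mid [(0.61, [446.0, 113.0, 53.0])]
pad_a [(0.8, [630.0, 155.0, 14.0]), (0.75, [629.0, -13.0, 18.0]), (0.72, [630.0, -99.0, 20.0]), (0.66, [630.0, 72.0, 20.0])]
post [(0.76, [621.0, 232.0, 43.0])]
rotor_lid [(0.61, [320.0, -263.0, 17.0])]
0.8 [ 243.00543232 -683.10576539  231.35200547] [4.92978296e-05 9.85433095e-01 1.70063558e-01 4.86548093e-06] 0.9997530912994114
```

View pics/top1.png

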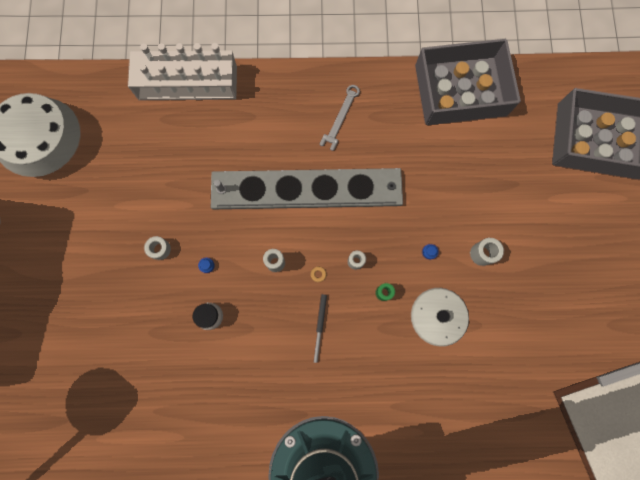

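View pics/side1.png

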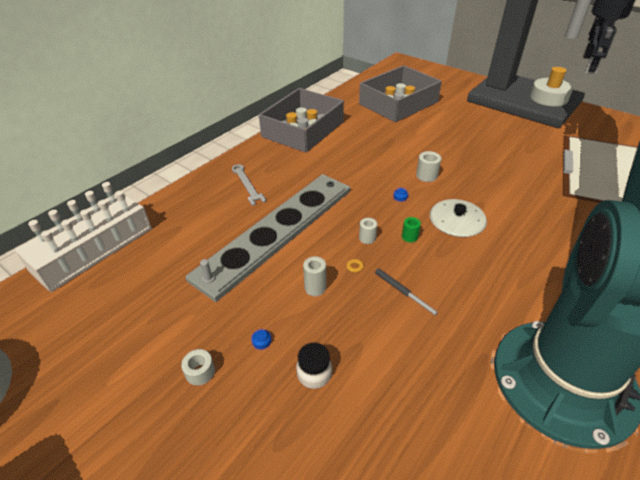

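Top view: post (218,187), pads at x≈252–360 on row 187, and the aluminium sleeves at (157,247)=34, (273,260)=70, (357,260)=46, (489,251)=58. The green look-alike is at (386,292) and the lid at (440,317). The networks agree, so next I'll refine positions from silhouettes.

```bash
cat >> h.py <<'E'
from scipy.optimize import least_squares
def proj(d,P):
    Ti=np.linalg.inv(np.array(d['T'],float)); rv=cv2.Rodrigues(Ti[:3,:3])[0]
    return cv2.projectPoints(np.array(P,float),rv,Ti[:3,3],np.array(d['mtx'],float),np.array(d['dist'],float))[0].reshape(-1,2)
A=np.linspace(0,2*np.pi,60)
def hull(d,xy,dia,z0,z1):
    P=np.vstack([np.c_[xy[0]+dia/2*np.cos(A),xy[1]+dia/2*np.sin(A),np.full(60,z)] for z in(z0,z1)])
    return cv2.convexHull(proj(d,P).astype(np.float32))
def cen(h):
    m=cv2.moments(h); return np.array([m['m10'],m['m01']])/m['m00'],m['m00']
def locate(d,xy,dia,z0,z1,mask):
    """match outer silhouette centroid of the mask blob at xy; returns xy, area ratio"""
    k=cv2.findContours(mask.astype(np.uint8),cv2.RETR_EXTERNAL,cv2.CHAIN_APPROX_NONE)[0]
    c0,a0=cen(hull(d,xy,dia,z0,z1))
    f=np.zeros(mask.shape,np.uint8)
    ks=[q for q in k if cv2.contourArea(q)>20 and np.linalg.norm(q.reshape(-1,2).mean(0)-c0)<25]
    if not ks: return None
    cv2.drawContours(f,[cv2.convexHull(max(ks,key=cv2.contourArea))],-1,1,-1)
    y,x=np.nonzero(f); o=np.array([x.mean(),y.mean()])
    s=least_squares(lambda p:cen(hull(d,p,dia,z0,z1))[0]-o,xy,diff_step=1e-3)
    return np.round(s.x,1),round(len(x)/a0,2)
def grey(d):
    h=cv2.cvtColor(np.array(d['img']),cv2.COLOR_RGB2HSV); return (h[...,1]<85)
def black(d):
    return np.array(d['img']).max(2)<60
S={34:(50,(485,371)),46:(38,(449,-75)),58:(56,(462,-368)),70:(44,(450,106))}
E
python3 - <<'E'
from h import *
for c in('top','side'):
    d=snap(c)
    for h,(D,xy) in S.items(): print(c,h,locate(d,xy,D,0,h,grey(d)))
    for y in(157,71,-14,-98): print(c,'pad',locate(d,(629,y),62,20,20,black(d)))
E
```

```text
top 34 (array([489.1, 371.3]), 1.01)
top 46 (array([452.9, -82.9]), 1.02)
top 58 (array([ 465. , -376.7]), 1.02)
top 70 (array([453., 103.]), 1.0)
top pad (array([626.8, 155.9]), 0.93)
top pad (array([627.2,  70.6]), 0.93)
top pad (array([627.2, -13.9]), 0.93)
top pad (array([627.2, -98.7]), 0.92)
side 34 (array([489.3, 369.3]), 0.98)
side 46 (array([452.8, -84.2]), 0.98)
side 58 (array([ 465.9, -379.1]), 0.97)
side 70 (array([453.3, 101. ]), 0.97)
side pad (array([626.5, 155. ]), 0.92)
side pad (array([626.4,  70.5]), 0.9)
side pad (array([626.6, -14.3]), 0.89)
side pad (array([ 627.3, -100. ]), 0.9)
```

```bash
python3 -m creep '{"xyz":[[0,0,0],[0,0,0],[0,0,0],[0,0,0],[0,0,0]],"turn":[[0,0,-0.174],[0,0,-0.174],[0,0,-0.174],[0,0,-0.174],[0,0,-0.174]],"claw":[85,85,85,85,85]}' 40
python3 -m creep '{"xyz":[[0,0,0],[0,0,0],[0,0,0],[0,0,0]],"turn":[[0,0,-0.174],[0,0,-0.174],[0,0,-0.174],[0,0,-0.172]],"claw":[85,85,85,85]}'
python3 -c "
from h import *
print(np.round(r.get_obs()['qpos'],2))"
```

```text
clock: 1.4
tool_pos: [242.9, -683.1, 231.3]
ee_rot: [0.0, 0.87, 0.493, -0.0]
contact_force: [0.1, -0.7, 0.1]
grip_width: 0.999
grip_force: 0.0
clock: 1.8
tool_pos: [242.8, -683.1, 231.3]
ee_rot: [-0.0, 0.705, 0.709, -0.0]
contact_force: [-0.9, -0.7, -0.7]
grip_width: 0.999
grip_force: 0.0
[ 1.34  0.6  -0.28  1.6   0.19  0.97  1.01]
```

```bash
python3 -m creep '{"xyz":[[0.085,0.062,0.02],[0.085,0.062,0.02],[0.085,0.062,0.02],[0.085,0.062,0.02],[0.085,0.062,0.02]],"turn":[[0,0,0],[0,0,0],[0,0,0],[0,0,0],[0,0,0]],"claw":[85,85,85,85,85]}'
python3 -m creep '{"xyz":[[0.085,0.062,0.02],[0.085,0.062,0.02],[0.085,0.062,0.02],[0.085,0.062,0.02],[0,0,0]],"turn":[[0,0,0],[0,0,0],[0,0,0],[0,0,0],[0,0,0]],"claw":[85,85,85,85,85]}'
python3 -c "
from h import *
print(np.round(r.get_obs()['qpos'],2))"
```

```text
clock: 2.3
tool_pos: [367.8, -512.0, 191.2]
ee_rot: [0.0, 0.708, 0.707, -0.0]
contact_force: [0.4, -0.5, -0.9]
grip_width: 0.995
grip_force: 0.0
clock: 2.8
tool_pos: [471.5, -369.4, 158.9]
ee_rot: [-0.001, 0.703, 0.711, 0.003]
contact_force: [1.3, 0.4, 0.4]
grip_width: 0.995
grip_force: 0.0
[ 0.79  0.54 -0.28  1.95  0.22  0.69  0.39]
```

```bash
python3 -m creep '{"xyz":[[0,0,0],[0,0,0],[0,0,0]],"turn":[[0,0,0],[0,0,0],[0,0,0]],"claw":[85,85,85]}'
```

```text
clock: 3.1
tool_pos: [465.2, -379.2, 159.5]
ee_rot: [0.0, 0.708, 0.706, -0.001]
contact_force: [0.1, 0.4, -0.1]
grip_width: 0.996
grip_force: 0.0
```

```bash
python3 -m creep '{"xyz":[[-0.002,-0.001,0.07],[0,0,0.08],[0,0,0.08],[0,0,0.06],[0,0,0.04]],"turn":[[0,0,0],[0,0,0],[0,0,0],[0,0,0],[0,0,0]],"claw":[85,85,85,85,85]}'
python3 -m creep '{"xyz":[[0,0,0.03],[0,0,0],[0,0,0]],"turn":[[0,0,0],[0,0,0],[0,0,0]],"claw":[85,85,85]}'
python3 - <<'E'
from h import *
d=snap('side','g58.png'); print(d['img'].shape)
p=proj(d,[[465,-378,30]])[0].astype(int); i=d['img'][max(p[1]-90,0):p[1]+90,p[0]-120:p[0]+120,::-1]
cv2.imwrite('pics/g58c.png',cv2.resize(i,None,fx=2.5,fy=2.5))
E
```

```text
clock: 3.6
tool_pos: [464.3, -379.1, 25.6]
ee_rot: [-0.001, 0.708, 0.706, -0.001]
contact_force: [-0.3, 0.3, -0.1]
grip_width: 0.995
grip_force: 0.0
clock: 3.9
tool_pos: [466.3, -378.6, 15.8]
ee_rot: [0.001, 0.707, 0.707, 0.0]
contact_force: [0.2, 0.0, 0.4]
grip_width: 0.996
grip_force: 0.0
(480, 640, 3)
```

View pics/g58c.png

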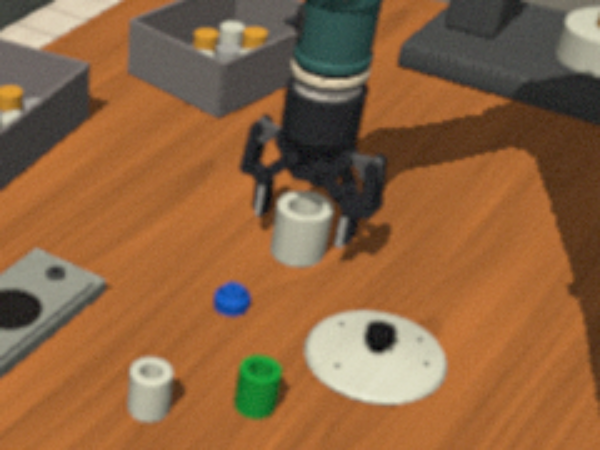

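The crop shows the open fingers straddling the 58 sleeve, which sits centred between them at about crop (300,230). Closing now.

```bash
python3 -m creep '{"xyz":[[0,0,0],[0,0,0],[0,0,0],[0,0,0],[0,0,0]],"turn":[[0,0,0],[0,0,0],[0,0,0],[0,0,0],[0,0,0]],"claw":[45,45,45,45,45]}' 50
python3 -m creep '{"xyz":[[0,0,0],[0,0,0],[0,0,0]],"turn":[[0,0,0],[0,0,0],[0,0,0]],"claw":[45,45,45]}'
```

```text
clock: 4.45
tool_pos: [466.5, -378.4, 16.4]
ee_rot: [0.001, 0.707, 0.707, -0.0]
contact_force: [-0.6, 0.0, 6.7]
grip_width: 0.637
grip_force: 53.6
clock: 4.75
tool_pos: [466.5, -378.4, 16.4]
ee_rot: [0.001, 0.707, 0.707, -0.0]
contact_force: [0.1, 0.4, 6.0]
grip_width: 0.628
grip_force: 53.6
```

```bash
python3 -m creep '{"xyz":[[0,0,0.03],[0,0,-0.06],[0,0,-0.1],[0,0,-0.1],[0,0,-0.05]],"turn":[[0,0,0],[0,0,0],[0,0,0],[0,0,0],[0,0,0]],"claw":[45,45,45,45,45]}' --help 2>&1 | head -3
```

```text
invalid input: not JSON, or not a number
```

That call had a wrong first row (a small downward shift) and a stray argument, and it was refused whole. This is the correct lift.

```bash
python3 -m creep '{"xyz":[[0,0,-0.03],[0,0,-0.06],[0,0,-0.09],[0,0,-0.07],[0,0,-0.04]],"turn":[[0,0,0],[0,0,0],[0,0,0],[0,0,0],[0,0,0]],"claw":[45,45,45,45,45]}'
python3 -m creep '{"xyz":[[0.07,0.03,0],[0.1,0.045,0],[0.1,0.045,0],[0.1,0.045,0],[0.1,0.045,0]],"turn":[[0,0,0],[0,0,0],[0,0,0],[0,0,0],[0,0,0]],"claw":[45,45,45,45,45]}'
python3 -m creep '{"xyz":[[0.1,0.045,0],[0.1,0.045,0],[0.1,0.045,0],[0.08,0.035,0],[0.06,0.021,0]],"turn":[[0,0,0],[0,0,0],[0,0,0],[0,0,0],[0,0,0]],"claw":[45,45,45,45,45]}'
python3 -m creep '{"xyz":[[0,0,0],[0,0,0],[0,0,0],[0,0,0]],"turn":[[0,0,0],[0,0,0],[0,0,0],[0,0,0]],"claw":[45,45,45,45]}'
```

```text
clock: 5.25
tool_pos: [466.6, -378.4, 134.1]
ee_rot: [0.001, 0.707, 0.707, 0.0]
contact_force: [0.4, -0.6, -3.6]
grip_width: 0.635
grip_force: 53.3
clock: 5.75
tool_pos: [549.9, -188.4, 131.6]
ee_rot: [-0.0, 0.707, 0.707, -0.0]
contact_force: [1.2, -0.7, -2.4]
grip_width: 0.634
grip_force: 53.4
clock: 6.25
tool_pos: [627.3, -10.3, 131.7]
ee_rot: [-0.0, 0.706, 0.708, 0.001]
contact_force: [1.1, 0.4, -2.8]
grip_width: 0.635
grip_force: 53.4
clock: 6.65
tool_pos: [625.8, -16.3, 131.2]
ee_rot: [0.0, 0.708, 0.706, -0.001]
contact_force: [0.3, 0.1, -1.7]
grip_width: 0.634
grip_force: 53.3
```

```bash
python3 -m creep '{"xyz":[[0,0,0.06],[0,0,0.08],[0,0,0.06],[0,0,0.02],[0,0,0.005]],"turn":[[0,0,0],[0,0,0],[0,0,0],[0,0,0],[0,0,0]],"claw":[45,45,45,45,45]}'
python3 -m creep '{"xyz":[[0,0,0],[0,0,0],[0,0,0],[0,0,0],[0,0,0]],"turn":[[0,0,0],[0,0,0],[0,0,0],[0,0,0],[0,0,0]],"claw":[45,45,45,45,45]}'
python3 - <<'E'
from h import *
for c in('top','side'):
    d=snap(c,c+'p58.png'); p=proj(d,[[627,-14,40]])[0].astype(int); i=d['img'][p[1]-60:p[1]+60,p[0]-80:p[0]+80,::-1]
    i=cv2.resize(i,None,fx=2.5,fy=2.5); P=i if c=='top' else np.hstack([P,i])
cv2.imwrite('pics/p58.png',P)
E
```

```text
clock: 7.15
tool_pos: [625.8, -15.1, 40.4]
ee_rot: [-0.001, 0.708, 0.706, -0.001]
contact_force: [-0.4, -0.2, -2.2]
grip_width: 0.631
grip_force: 53.4
clock: 7.65
tool_pos: [626.9, -14.1, 41.9]
ee_rot: [0.0, 0.707, 0.707, 0.0]
contact_force: [-0.1, -0.6, -2.7]
grip_width: 0.63
grip_force: 53.4
```

View pics/p58.png

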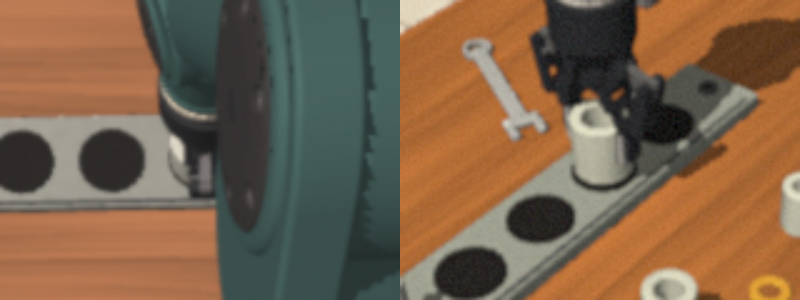

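The side crop shows the sleeve hovering centred over the third pad from the post (~(603,165)). Lowering and releasing.

```bash
python3 -m creep '{"xyz":[[0,0,0.007],[0,0,0.006],[0,0,0],[0,0,0]],"turn":[[0,0,0],[0,0,0],[0,0,0],[0,0,0]],"claw":[45,45,45,45]}'
python3 -m creep '{"xyz":[[0,0,0],[0,0,0],[0,0,0],[0,0,0],[0,0,0]],"turn":[[0,0,0],[0,0,0],[0,0,0],[0,0,0],[0,0,0]],"claw":[65,75,85,85,85]}'
python3 -m creep '{"xyz":[[0,0,-0.03],[0,0,-0.08],[0,0,-0.09],[0,0,-0.09],[0,0,-0.03]],"turn":[[0,0,0],[0,0,0],[0,0,0],[0,0,0],[0,0,0]],"claw":[85,85,85,85,85]}'
```

```text
clock: 8.15
tool_pos: [626.7, -14.0, 36.5]
ee_rot: [0.0, 0.707, 0.707, -0.0]
contact_force: [-0.9, -0.5, 3.6]
grip_width: 0.633
grip_force: 53.7
clock: 8.65
tool_pos: [626.7, -14.1, 36.0]
ee_rot: [-0.0, 0.707, 0.707, -0.0]
contact_force: [-0.7, -0.8, 0.4]
grip_width: 0.995
grip_force: 0.0
clock: 9.15
tool_pos: [629.2, -13.8, 168.9]
ee_rot: [0.003, 0.707, 0.707, 0.003]
contact_force: [-0.0, 0.0, 0.3]
grip_width: 0.994
grip_force: 0.0
```

```bash
python3 -m creep '{"xyz":[[-0.03,-0.077,0],[-0.04,-0.1,0],[-0.04,-0.1,0],[-0.035,-0.09,0],[-0.029,-0.067,0]],"turn":[[0,0,0],[0,0,0],[0,0,0],[0,0,0],[0,0,0]],"claw":[85,85,85,85,85]}'
python3 -m creep '{"xyz":[[0,0,0],[0,0,0],[0,0,0.05],[0,0,0.08],[0,0,0.08]],"turn":[[0,0,0],[0,0,0],[0,0,0],[0,0,0],[0,0,0]],"claw":[85,85,85,85,85]}'
python3 - <<'E'
from h import *
d=snap('side'); print(locate(d,(627,-14),56,20,78,grey(d)))
d=snap('top'); print(locate(d,(627,-14),56,20,78,grey(d)))
print(r.get_obs()['tool_pos'])
E
```

```text
clock: 9.65
tool_pos: [449.4, -84.5, 164.0]
ee_rot: [-0.001, 0.708, 0.707, -0.001]
contact_force: [0.7, 0.5, 0.5]
grip_width: 0.993
grip_force: 0.0
clock: 10.15
tool_pos: [456.2, -82.9, 79.7]
ee_rot: [0.002, 0.707, 0.707, 0.002]
contact_force: [0.9, -0.9, 0.3]
grip_width: 0.994
grip_force: 0.0
None
None
[452.62145692 -82.47090275  77.32539228]
```

```bash
python3 -m creep '{"xyz":[[-0.002,0,0.07],[0,0,0.06],[0,0,0.036],[0,0,0],[0,0,0]],"turn":[[0,0,0],[0,0,0],[0,0,0],[0,0,0],[0,0,0]],"claw":[85,85,85,85,85]}'
python3 -m creep '{"xyz":[[0,0,0],[0,0,0],[0,0,0],[0,0,0],[0,0,0]],"turn":[[0,0,0],[0,0,0],[0,0,0],[0,0,0],[0,0,0]],"claw":[28,28,28,28,28]}'
python3 -m creep '{"xyz":[[0,0,0],[0,0,0],[0,0,0]],"turn":[[0,0,0],[0,0,0],[0,0,0]],"claw":[28,28,28]}'
```

```text
clock: 10.75
tool_pos: [454.4, -84.0, 14.5]
ee_rot: [0.001, 0.707, 0.707, 0.001]
contact_force: [-0.5, 0.3, 0.1]
grip_width: 0.995
grip_force: 0.0
clock: 11.25
tool_pos: [453.3, -84.5, 14.5]
ee_rot: [0.001, 0.707, 0.707, 0.0]
contact_force: [-0.1, 0.1, 7.6]
grip_width: 0.415
grip_force: 49.7
clock: 11.55
tool_pos: [453.3, -84.5, 14.5]
ee_rot: [0.001, 0.707, 0.707, 0.0]
contact_force: [0.6, 0.5, 8.0]
grip_width: 0.42
grip_force: 49.7
```

```bash
python3 -m creep '{"xyz":[[0,0,-0.03],[0,0,-0.07],[0,0,-0.09],[0,0,-0.08],[0,0,-0.04]],"turn":[[0,0,0],[0,0,0],[0,0,0],[0,0,0],[0,0,0]],"claw":[28,28,28,28,28]}'
python3 -m creep '{"xyz":[[0.055,0.06,0],[0.08,0.09,0],[0.08,0.09,0],[0.08,0.09,0],[0.06,0.07,0]],"turn":[[0,0,0],[0,0,0],[0,0,0],[0,0,0],[0,0,0]],"claw":[28,28,28,28,28]}'
python3 -m creep '{"xyz":[[0.033,0.034,0],[0,0,0.05],[0,0,0.09],[0,0,0.09],[0,0,0.02]],"turn":[[0,0,0],[0,0,0],[0,0,0],[0,0,0],[0,0,0]],"claw":[28,28,28,28,28]}'
python3 -m creep '{"xyz":[[0,0,0],[0,0,0],[0,0,0],[0,0,0]],"turn":[[0,0,0],[0,0,0],[0,0,0],[0,0,0]],"claw":[28,28,28,28]}'
```

```text
clock: 12.05
tool_pos: [453.6, -84.6, 140.8]
ee_rot: [0.002, 0.707, 0.707, 0.001]
contact_force: [-0.1, 0.1, -1.5]
grip_width: 0.419
grip_force: 50.2
clock: 12.55
tool_pos: [614.8, 60.3, 138.8]
ee_rot: [0.0, 0.707, 0.707, 0.001]
contact_force: [-0.4, -0.5, -1.2]
grip_width: 0.413
grip_force: 50.2
clock: 13.05
tool_pos: [623.0, 69.8, 34.7]
ee_rot: [-0.002, 0.707, 0.707, -0.003]
contact_force: [-0.3, 0.1, 8.5]
grip_width: 0.42
grip_force: 51.8
clock: 13.45
tool_pos: [627.6, 70.8, 39.1]
ee_rot: [0.001, 0.707, 0.707, 0.001]
contact_force: [0.8, -1.2, -0.9]
grip_width: 0.42
grip_force: 50.3
```

```bash
python3 -m creep '{"xyz":[[0,0,0.006],[0,0,0.005],[0,0,0],[0,0,0]],"turn":[[0,0,0],[0,0,0],[0,0,0],[0,0,0]],"claw":[28,28,28,28]}'
python3 -m creep '{"xyz":[[0,0,0],[0,0,0],[0,0,0],[0,0,0],[0,0,0]],"turn":[[0,0,0],[0,0,0],[0,0,0],[0,0,0],[0,0,0]],"claw":[45,60,75,85,85]}'
python3 -m creep '{"xyz":[[0,0,-0.03],[0,0,-0.08],[0,0,-0.09],[0,0,-0.08],[0,0,-0.03]],"turn":[[0,0,0],[0,0,0],[0,0,0],[0,0,0],[0,0,0]],"claw":[85,85,85,85,85]}'
```

```text
clock: 13.85
tool_pos: [627.1, 70.7, 34.6]
ee_rot: [0.0, 0.707, 0.707, 0.0]
contact_force: [-1.3, -0.1, 7.2]
grip_width: 0.414
grip_force: 51.2
clock: 14.35
tool_pos: [626.6, 70.7, 33.1]
ee_rot: [-0.0, 0.707, 0.707, -0.0]
contact_force: [0.5, 0.1, -0.1]
grip_width: 0.999
grip_force: 0.0
clock: 14.85
tool_pos: [628.9, 71.2, 161.6]
ee_rot: [0.002, 0.707, 0.707, 0.003]
contact_force: [0.1, -0.2, 0.2]
grip_width: 0.995
grip_force: 0.0
```

```bash
python3 -m creep '{"xyz":[[0.07,-0.03,0],[0.1,-0.045,0],[0.1,-0.045,0],[0.1,-0.045,0],[0.1,-0.045,0]],"turn":[[0,0,0],[0,0,0],[0,0,0],[0,0,0],[0,0,0]],"claw":[85,85,85,85,85]}'
python3 -m creep '{"xyz":[[0.1,-0.045,0],[0.1,-0.045,0],[0.08,-0.045,0],[0,0,0],[0,0,0]],"turn":[[0,0,0],[0,0,0],[0,0,0],[0,0,0],[0,0,0]],"claw":[85,85,85,85,85]}'
python3 -m creep '{"xyz":[[0,0,0.05],[0,0,0.08],[0,0,0.08],[0,0,0.06],[0,0,0.02]],"turn":[[0,0,0],[0,0,0],[0,0,0],[0,0,0],[0,0,0]],"claw":[85,85,85,85,85]}'
python3 -m creep '{"xyz":[[0,0,0],[0,0,0],[0,0,0]],"turn":[[0,0,0],[0,0,0],[0,0,0]],"claw":[85,85,85]}'
```

```text
clock: 15.35
tool_pos: [541.6, 259.9, 157.1]
ee_rot: [-0.0, 0.707, 0.707, -0.0]
contact_force: [-0.5, 0.8, -0.1]
grip_width: 0.993
grip_force: 0.0
clock: 15.85
tool_pos: [487.7, 371.6, 157.0]
ee_rot: [-0.0, 0.706, 0.708, -0.0]
contact_force: [0.7, -0.7, 0.0]
grip_width: 0.998
grip_force: 0.0
clock: 16.35
tool_pos: [488.7, 366.9, 38.6]
ee_rot: [0.001, 0.708, 0.706, -0.003]
contact_force: [0.6, -1.5, 0.4]
grip_width: 0.995
grip_force: 0.0
clock: 16.65
tool_pos: [490.0, 371.2, 42.8]
ee_rot: [0.0, 0.708, 0.707, 0.001]
contact_force: [-0.9, 0.3, 0.2]
grip_width: 0.996
grip_force: 0.0
```

```bash
python3 - <<'E'
from h import *
d=snap('top'); P=None
d2=snap('side'); 
for q,(w,e) in ((d2,((627,30,30),0)),(d2,((489,371,20),0))):
    p=proj(q,[w])[0].astype(int); p=np.clip(p,[80,70],[560,410]); i=q['img'][p[1]-70:p[1]+70,p[0]-80:p[0]+80,::-1]
    i=cv2.resize(i,None,fx=2.5,fy=2.5); P=i if P is None else np.hstack([P,i])
cv2.imwrite('pics/c3.png',P)
E
```

```text
(no output)
```

View pics/c3.png

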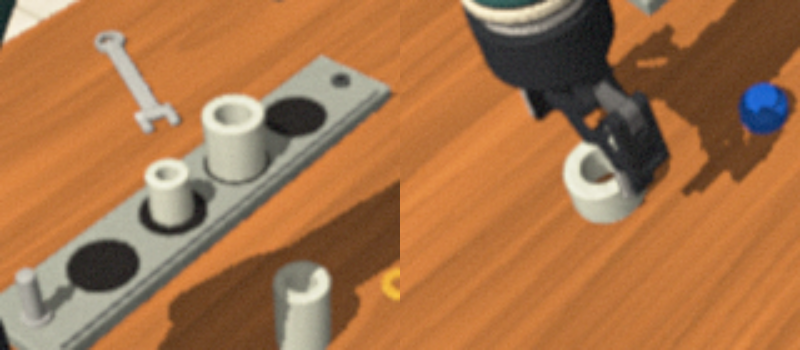

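Left crop: the 46 and 58 sleeves stand centred on pads 2 and 3 from the post. Right crop: the fingers are over the 34 sleeve.

```bash
python3 -m creep '{"xyz":[[0,0,0.05],[0,0,0.03],[0,0,0.012],[0,0,0],[0,0,0]],"turn":[[0,0,0],[0,0,0],[0,0,0],[0,0,0],[0,0,0]],"claw":[85,85,85,85,85]}'
python3 -m creep '{"xyz":[[0,0,0],[0,0,0],[0,0,0],[0,0,0],[0,0,0]],"turn":[[0,0,0],[0,0,0],[0,0,0],[0,0,0],[0,0,0]],"claw":[40,40,40,40,40]}'
python3 -m creep '{"xyz":[[0,0,0],[0,0,0],[0,0,0]],"turn":[[0,0,0],[0,0,0],[0,0,0]],"claw":[40,40,40]}'
```

```text
clock: 17.25
tool_pos: [488.9, 371.0, 4.7]
ee_rot: [-0.0, 0.707, 0.707, 0.0]
contact_force: [-0.9, 0.2, -0.2]
grip_width: 0.995
grip_force: 0.0
clock: 17.75
tool_pos: [489.2, 371.0, 5.3]
ee_rot: [0.0, 0.707, 0.707, 0.0]
contact_force: [-0.5, -0.6, 4.9]
grip_width: 0.567
grip_force: 51.6
clock: 18.05
tool_pos: [489.2, 371.1, 5.3]
ee_rot: [0.0, 0.707, 0.707, 0.0]
contact_force: [-1.1, -0.8, 6.2]
grip_width: 0.573
grip_force: 51.6
```

```bash
python3 -m creep '{"xyz":[[0,0,-0.03],[0,0,-0.08],[0,0,-0.1],[0,0,-0.09],[0,0,-0.04]],"turn":[[0,0,0],[0,0,0],[0,0,0],[0,0,0],[0,0,0]],"claw":[40,40,40,40,40]}'
python3 -m creep '{"xyz":[[-0.06,0.04,0],[-0.1,0.065,0],[-0.1,0.065,0],[-0.1,0.065,0],[-0.1,0.065,0]],"turn":[[0,0,0],[0,0,0],[0,0,0],[0,0,0],[0,0,0]],"claw":[40,40,40,40,40]}'
python3 -m creep '{"xyz":[[-0.079,0.0445,0],[0,0,0],[0,0,0],[0,0,0.05],[0,0,0.08]],"turn":[[0,0,0],[0,0,0],[0,0,0],[0,0,0],[0,0,0]],"claw":[40,40,40,40,40]}'
python3 -m creep '{"xyz":[[0,0,0.08],[0,0,0.04],[0,0,0.01],[0,0,0],[0,0,0]],"turn":[[0,0,0],[0,0,0],[0,0,0],[0,0,0],[0,0,0]],"claw":[40,40,40,40,40]}'
python3 -m creep '{"xyz":[[0,0,0],[0,0,0],[0,0,0]],"turn":[[0,0,0],[0,0,0],[0,0,0]],"claw":[40,40,40]}'
```

```text
clock: 18.55
tool_pos: [490.1, 372.0, 144.5]
ee_rot: [0.0, 0.707, 0.707, 0.003]
contact_force: [1.1, 0.3, -1.3]
grip_width: 0.566
grip_force: 52.0
clock: 19.05
tool_pos: [609.2, 184.9, 140.9]
ee_rot: [0.0, 0.707, 0.707, -0.0]
contact_force: [1.2, 0.9, -0.9]
grip_width: 0.566
grip_force: 51.9
clock: 19.55
tool_pos: [627.6, 158.3, 90.5]
ee_rot: [0.001, 0.706, 0.708, 0.003]
contact_force: [1.1, 0.7, -1.5]
grip_width: 0.568
grip_force: 52.0
clock: 20.05
tool_pos: [627.5, 156.0, 37.9]
ee_rot: [0.0, 0.707, 0.707, 0.001]
contact_force: [-0.7, -0.6, -1.2]
grip_width: 0.569
grip_force: 52.0
clock: 20.35
tool_pos: [627.0, 155.1, 37.3]
ee_rot: [0.0, 0.707, 0.707, 0.001]
contact_force: [-0.3, 0.3, -1.0]
grip_width: 0.57
grip_force: 52.0
```

Down 12 mm more to 25.3, then release and retreat.

```bash
python3 -m creep '{"xyz":[[0,0,0.013],[0,0,0.01],[0,0,0.007],[0,0,0],[0,0,0]],"turn":[[0,0,0],[0,0,0],[0,0,0],[0,0,0],[0,0,0]],"claw":[40,40,40,40,40]}'
python3 -m creep '{"xyz":[[0,0,0],[0,0,0],[0,0,0],[0,0,0],[0,0,0]],"turn":[[0,0,0],[0,0,0],[0,0,0],[0,0,0],[0,0,0]],"claw":[60,70,80,85,85]}'
python3 -m creep '{"xyz":[[0,0,-0.03],[0,0,-0.08],[0,0,-0.1],[0,0,-0.1],[0,0,-0.03]],"turn":[[0,0,0],[0,0,0],[0,0,0],[0,0,0],[0,0,0]],"claw":[85,85,85,85,85]}'
```

```text
clock: 20.85
tool_pos: [626.2, 154.9, 25.3]
ee_rot: [0.0, 0.707, 0.707, -0.001]
contact_force: [-2.3, -1.2, 8.0]
grip_width: 0.566
grip_force: 52.7
clock: 21.35
tool_pos: [626.5, 155.1, 24.3]
ee_rot: [-0.0, 0.707, 0.707, -0.0]
contact_force: [-0.5, -0.0, -0.3]
grip_width: 0.994
grip_force: 0.0
clock: 21.85
tool_pos: [629.4, 156.2, 166.1]
ee_rot: [0.002, 0.707, 0.707, 0.004]
contact_force: [0.7, -0.2, 0.3]
grip_width: 1.0
grip_force: 0.0
```

```bash
python3 -m creep '{"xyz":[[-0.02,-0.07,0],[-0.03,-0.1,0],[-0.03,-0.1,0],[-0.03,-0.09,0],[-0.0225,-0.074,0]],"turn":[[0,0,0],[0,0,0],[0,0,0],[0,0,0],[0,0,0]],"claw":[85,85,85,85,85]}'
python3 -m creep '{"xyz":[[0,0,0],[0,0,0],[0,0,0],[0,0,0.05],[0,0,0.05]],"turn":[[0,0,0],[0,0,0],[0,0,0],[0,0,0],[0,0,0]],"claw":[85,85,85,85,85]}'
python3 -m creep '{"xyz":[[0,0,0],[0,0,0],[0,0,0]],"turn":[[0,0,0],[0,0,0],[0,0,0]],"claw":[85,85,85]}'
```

```text
clock: 22.35
tool_pos: [449.9, 101.0, 160.4]
ee_rot: [-0.0, 0.707, 0.707, -0.001]
contact_force: [0.6, 0.4, 0.0]
grip_width: 0.995
grip_force: 0.0
clock: 22.85
tool_pos: [455.5, 103.1, 120.6]
ee_rot: [0.001, 0.707, 0.707, 0.002]
contact_force: [0.9, -0.5, -0.6]
grip_width: 0.992
grip_force: 0.0
clock: 23.15
tool_pos: [454.0, 102.7, 121.1]
ee_rot: [0.0, 0.707, 0.707, 0.001]
contact_force: [-0.3, 0.7, -0.2]
grip_width: 0.998
grip_force: 0.0
```

```bash
python3 -m creep '{"xyz":[[0,0,0.05],[0,0,0.08],[0,0,0.07],[0,0,0.03],[0,0,0.01]],"turn":[[0,0,0],[0,0,0],[0,0,0],[0,0,0],[0,0,0]],"claw":[85,85,85,85,85]}'
python3 -m creep '{"xyz":[[0,0,0],[0,0,0],[0,0,0],[0,0,0],[0,0,0]],"turn":[[0,0,0],[0,0,0],[0,0,0],[0,0,0],[0,0,0]],"claw":[85,85,34,34,34]}'
python3 -m creep '{"xyz":[[0,0,0],[0,0,0],[0,0,0],[0,0,0],[0,0,0]],"turn":[[0,0,0],[0,0,0],[0,0,0],[0,0,0],[0,0,0]],"claw":[34,34,34,34,34]}'
```

```text
clock: 23.65
tool_pos: [453.2, 102.4, 23.9]
ee_rot: [-0.0, 0.707, 0.707, -0.0]
contact_force: [0.7, -1.4, 1.3]
grip_width: 0.998
grip_force: 0.0
clock: 24.15
tool_pos: [453.2, 102.2, 25.0]
ee_rot: [0.0, 0.707, 0.707, 0.0]
contact_force: [-0.1, 0.4, 1.4]
grip_width: 0.506
grip_force: 1.2
clock: 24.65
tool_pos: [453.1, 102.2, 25.2]
ee_rot: [0.0, 0.707, 0.707, 0.0]
contact_force: [-0.6, -0.5, 6.6]
grip_width: 0.497
grip_force: 50.1
```

```bash
python3 -m creep '{"xyz":[[0,0,-0.03],[0,0,-0.08],[0,0,-0.1],[0,0,-0.09],[0,0,-0.0375]],"turn":[[0,0,0],[0,0,0],[0,0,0],[0,0,0],[0,0,0]],"claw":[34,34,34,34,34]}'
python3 -m creep '{"xyz":[[-0.05,0.04,0],[-0.09,0.08,0],[-0.09,0.08,0],[-0.09,0.08,0],[-0.09,0.08,0]],"turn":[[0,0,0],[0,0,0],[0,0,0],[0,0,0],[0,0,0]],"claw":[34,34,34,34,34]}'
python3 -m creep '{"xyz":[[-0.094,0.075,0],[0,0,0],[0,0,0],[0,0,0.05],[0,0,0.08]],"turn":[[0,0,0],[0,0,0],[0,0,0],[0,0,0],[0,0,0]],"claw":[34,34,34,34,34]}'
python3 -m creep '{"xyz":[[0,0,0.08],[0,0,0.04],[0,0,0.01],[0,0,0],[0,0,0]],"turn":[[0,0,0],[0,0,0],[0,0,0],[0,0,0],[0,0,0]],"claw":[34,34,34,34,34]}'
python3 -m creep '{"xyz":[[0,0,0],[0,0,0],[0,0,0]],"turn":[[0,0,0],[0,0,0],[0,0,0]],"claw":[34,34,34]}'
```

```text
clock: 25.15
tool_pos: [453.9, 102.4, 162.4]
ee_rot: [0.001, 0.707, 0.707, 0.002]
contact_force: [0.5, 0.4, -1.4]
grip_width: 0.497
grip_force: 51.4
clock: 25.65
tool_pos: [597.0, -63.6, 159.3]
ee_rot: [-0.0, 0.707, 0.707, -0.0]
contact_force: [0.4, 0.0, -1.8]
grip_width: 0.494
grip_force: 51.4
clock: 26.15
tool_pos: [627.5, -97.6, 108.9]
ee_rot: [0.001, 0.707, 0.708, 0.002]
contact_force: [0.6, -0.2, -1.7]
grip_width: 0.493
grip_force: 51.6
clock: 26.65
tool_pos: [627.8, -99.1, 56.9]
ee_rot: [0.001, 0.707, 0.707, 0.001]
contact_force: [-0.3, 0.1, -2.8]
grip_width: 0.493
grip_force: 51.6
clock: 26.95
tool_pos: [627.2, -99.6, 56.3]
ee_rot: [0.001, 0.707, 0.707, 0.0]
contact_force: [-0.1, 0.5, -1.4]
grip_width: 0.496
grip_force: 51.6
```

Lower 11 mm, release, lift, then swing away from the rail to see.

```bash
python3 -m creep '{"xyz":[[0,0,0.012],[0,0,0.01],[0,0,0.006],[0,0,0],[0,0,0]],"turn":[[0,0,0],[0,0,0],[0,0,0],[0,0,0],[0,0,0]],"claw":[34,34,34,34,34]}'
python3 -m creep '{"xyz":[[0,0,0],[0,0,0],[0,0,0],[0,0,0],[0,0,0]],"turn":[[0,0,0],[0,0,0],[0,0,0],[0,0,0],[0,0,0]],"claw":[50,65,80,85,85]}'
python3 -m creep '{"xyz":[[0,0,-0.03],[0,0,-0.08],[0,0,-0.1],[0,0,-0.1],[0,0,-0.06]],"turn":[[0,0,0],[0,0,0],[0,0,0],[0,0,0],[0,0,0]],"claw":[85,85,85,85,85]}'
python3 -m creep '{"xyz":[[-0.09,-0.04,0],[-0.1,-0.05,0],[-0.1,-0.05,0],[-0.1,-0.05,0],[-0.1,-0.05,0]],"turn":[[0,0,0],[0,0,0],[0,0,0],[0,0,0],[0,0,0]],"claw":[85,85,85,85,85]}'
python3 -m creep '{"xyz":[[-0.1,-0.04,0],[-0.1,-0.04,0],[-0.08,-0.02,0],[0,0,0],[0,0,0]],"turn":[[0,0,0],[0,0,0],[0,0,0],[0,0,0],[0,0,0]],"claw":[85,85,85,85,85]}'
python3 - <<'E'
from h import *
P=[]
for c in('top','side'):
    d=snap(c); p=proj(d,[[627,28,40]])[0].astype(int); i=np.ascontiguousarray(d['img'][p[1]-75:p[1]+75,p[0]-120:p[0]+120,::-1])
    f=3.3; i=cv2.resize(i,None,fx=f,fy=f,interpolation=cv2.INTER_CUBIC)
    for h,D,y in((34,50,155.5),(46,38,70.5),(58,56,-14),(70,44,-99.5)):
        for dia,z,col in((D,20+h,(0,0,255)),(D,20,(255,0,0))):
            q=proj(d,np.c_[627+dia/2*np.cos(A),y+dia/2*np.sin(A),np.full(60,z)])
            q=(q-(p-[120,75])+.5)*f
            cv2.polylines(i,[np.round(q).astype(np.int32)],True,col,1)
    cv2.imwrite(f'pics/end_{c}.png',i)
E
```

```text
clock: 27.45
tool_pos: [626.5, -99.5, 45.3]
ee_rot: [-0.0, 0.707, 0.707, -0.0]
contact_force: [-3.1, 0.7, 8.9]
grip_width: 0.499
grip_force: 52.3
clock: 27.95
tool_pos: [626.7, -99.5, 44.1]
ee_rot: [-0.0, 0.707, 0.707, -0.0]
contact_force: [0.0, 0.3, 0.5]
grip_width: 0.993
grip_force: 0.0
clock: 28.45
tool_pos: [628.3, -99.4, 196.6]
ee_rot: [0.002, 0.707, 0.707, 0.002]
contact_force: [0.4, 0.1, 0.2]
grip_width: 0.99
grip_force: 0.0
clock: 28.95
tool_pos: [529.8, -296.9, 193.3]
ee_rot: [0.001, 0.707, 0.707, 0.0]
contact_force: [0.4, 0.2, -0.0]
grip_width: 0.997
grip_force: 0.0
clock: 29.45
tool_pos: [490.0, -408.4, 192.9]
ee_rot: [0.0, 0.708, 0.706, 0.0]
contact_force: [0.3, 0.4, 1.1]
grip_width: 1.0
grip_force: 0.0
```

View pics/end_top.png

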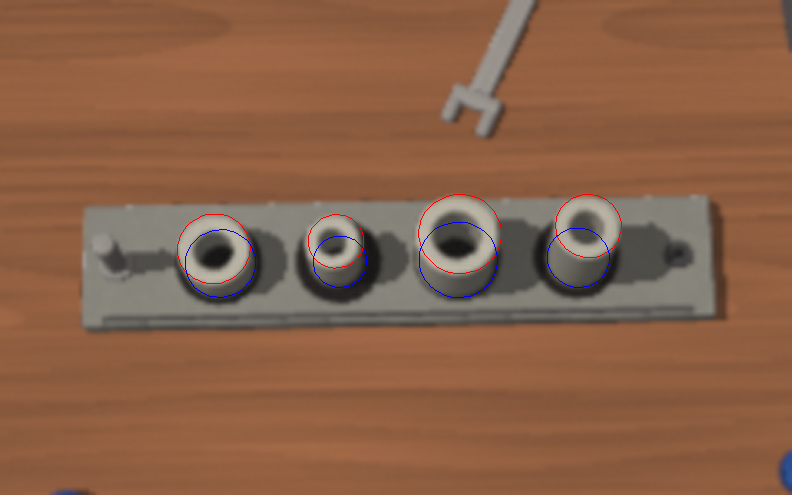

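View pics/end_side.png

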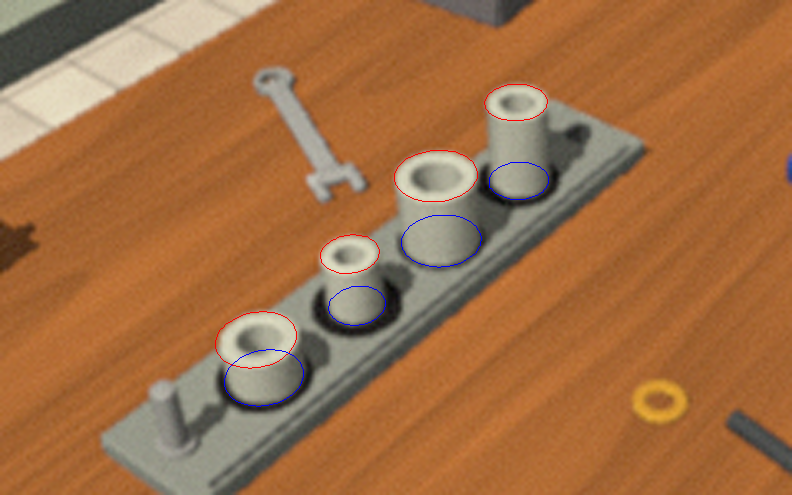

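Both views show all four sleeves upright, on the modelled outlines to about 1 mm: 34 next to the post at (218,265), then 46, 58 and 70. The robot is clear of them.

```bash
python3 -c "
from workcell import r
print(r.job_done())"
```

```text
the job is handed in; nothing more can be done
None
```

The job is handed in: the four sleeves stand on their pads within about 1 mm in the last pictures, 34, 46, 58 and 70 mm from the post outward, all released, with the lid untouched and the arm clear at about 30 s.

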